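# Nip up the sunken filler plug of a bevel drive

## Task

Tighten the filler plug of the bevel drive unit: lift the red-handled T hex key out of the wooden stand, lower it down the filler boss onto the plug and, pressing only lightly, turn it until it drops fully into the plug's hidden hexagon. Then turn the plug clockwise until it comes up snug on its washer, without over-tightening it. Draw the key out, put it back in its stand, standing upright and right down in its hole, and leave the other things on the bench as they are.

Things in the scene. Friction and masses are not known exactly. Their poses are not given: they have to be found in the camera images.
- key: hex key, 0.27 to 0.38 kg: an upright hexagonal steel bar, 17 mm across flats (19.6 across corners), 118 mm long, with a red plastic T-grip on top (100 mm long, 22 thick, 26 high). It stands in one of the stand's holes. Origin: centre of the bar's lower end; z up along the bar; x along the T-grip. One flat of the bar faces +x, the others follow every 60 degrees
- key_grip (a point): middle of the red T-grip, 133 mm above the lower end of the bar (axes as the key's); the grip is pinched from above across its 22 mm thickness, that is along y
- key_tip (a point): centre of the lower end of the key's bar (axes as the key's)
- unit: bevel drive unit of a motorcycle, fixed: a round aluminium casing 196 mm wide on a plywood board 230 x 210 mm; origin at the middle of the board's underside, z up; a neck runs along +x to 186 mm; the splined output stub near its middle is 104 mm high; the round filler boss (45 mm outside, 112 mm high) stands at x = -45, y = -50 mm
- boss_mouth (a point): centre of the mouth of the filler boss, 112 mm above the bench: a straight round bore of 27 mm runs down from here to the plug
- plug_face (a point): on the bore's axis, 26 mm below its mouth, 86 mm above the bench, at the upper face of the dark steel plug (axes as the unit's; they do not turn with the plug). In it is a hexagonal socket, 17.8 mm across flats, from a round countersink 3.4 mm deep (27 mm wide at the top) down to 16 mm. How the hexagon lies differs every time and is not measured; the key enters with 5 degrees of play either way
- plug (a joint): angle of the plug (rad), growing clockwise seen from above; it does not tell how the hexagon lies. It starts between 0.2 and 0.6 and at 1.20 meets its copper washer. It turns against a steady drag of 0.15 N m; beyond 1.20 the washer gives like a spring, some 4 N m per rad more. Snug is 1.17 or more; beyond 1.35 the washer is crushed
- stand: fixed wooden tool stand, 75 x 180 x 60 mm (x, y, z), origin at the centre of its underside, z up; two round upright holes, 25 mm wide and 50 mm deep (floor 10 mm above the bench), at y = -50 and y = +50 mm; the hex key stands in one, the socket spanner in the other
- stand_hole0 (a point): centre of the mouth of the stand's hole at y = -50 mm, 60 mm above the bench
- stand_hole1 (a point): centre of the mouth of the stand's hole at y = +50 mm, 60 mm above the bench
- spanner_t: socket spanner with a round shank and a black T-grip (100 x 22 x 26 mm, its middle 105 mm above the lower end), standing in the stand's other hole; not needed. Origin at the centre of its lower end, z up, x along its grip
- ring_spanner: steel spanner lying on the bench, 170 mm long along its x; not needed. Origin at the middle of its underside
- paste_tin: closed tin with a yellow label, 64 mm across and 75 mm high; not needed. Origin at the centre of its underside
- parts_dish: empty steel dish, 110 mm across and 28 mm high; not needed. Origin at the centre of its underside
Mind the look-alikes: they are no part of the job. What is meant by the key is not blue, purple or yellow, and is the larger of those in its own colour.

How it is judged:
By the outcome, as a careful person would: the job done as asked, in the order asked, and still so for the second after the job is handed in, with the robot touching nothing.
It also fails if it takes over 72 s, if anything falls off the work surface, if the arm or the gripper's body presses on something with over 40 N, if the wrist force passes 120 N, or if a joint passes its speed limit or range.

## Robot

A 6-joint arm with a two-finger parallel gripper is mounted at the origin on the work surface. World frame = base frame: x ahead of the robot, y to its left, z up, the work surface at z = 0. Lengths are in m, angles in rad, forces in N, time in s.
With the tool pointing down it reaches from about 0.3 to 0.825 m from the base axis. Payload 5.4 kg.
Tool frame: the origin (TCP) lies between the finger pads; the fingertips stand 19 mm ahead of it and the grasp point (between the pads) is the TCP (robot.tcp_to_tips is the distance from the TCP to the fingertips, in m); z points along the fingers, y is the line along which they close (so a half turn about z gives the same grasp; the last joint's range is limited). The gripper opens to 92 mm and grips with 3 to 60 N. Pads are 20 mm wide; open, the fingers measure 128 mm over their backs; the gripper's body (75 mm by 189 mm) begins 69 mm behind the grasp point.
Start: joints at [-1.53, 0.158, 1.597, -0, 1.386, -0.21], TCP at [0.143, -0.557, 0.234] pointing down, gripper open.
Joint ranges: [-2.91, 2.91], [-0.94, 2.29], [0.18, 2.7], [-1.29, 4.43], [0.17, 2.64], [-3, 3]. Speed limits (rad/s): [2.57, 2.57, 3.14, 3.14, 3.14, 3.14].

## Interface

Orientations are given as a unit quaternion [x, y, z, w].
In Python, from workcell import get_state, cams, ticket, robot gives the robot as it stands.
- The arm moves only by the tool apply_moves, never from a script. Its argument "motion" is a list of rows, each a list of 2 entries, a list of its own where there are three numbers: the shift along the world's x, y, z in m, then the turn about the world's z in degrees. In form: [[[tx, ty, tz], turn], ...]. A call has 1 to 10 rows; each row shifts and turns the commanded pose from where the row before left it; what a row does not reach is not made up. A row lasts 1/8 s, in which the tool goes at most 62.5 mm and 10.7 degrees, less where a joint would pass 70% of its speed; a pose out of reach is approached as far as the arm can. A call with a gripper value outside its range is refused whole. "grip" is the finger opening in m, from 0 to 0.0919, set as the call begins (left out, the last holds). The fingers move at their own pace and stop on an object; "force" is the grip in N (left out, the last holds). Time passes only in rows, so rows that do not move let the fingers close. It gives the time, the measured TCP pose, the force, the opening and the grip force at its end, in the units of the state.
- get_state(): the state, without advancing time (a new reading comes with each control period).
- cams.read_camera(name): name is "scene" or "top"; returns the picture (400x640x3 uint8, red, green, blue); there is no depth.
- cams.camera_model(name): a dict with "K" (3x3 intrinsics, pixels), "cam_to_world" (4x4, takes a point from camera to world coordinates). Camera axes: x right, y down, z forward; pixel columns grow to the right and rows downward; lengths in m; the calibration is good to about 2 mm. A picture is of the moment at which its call begins. camera_model takes no time and is no camera call.
- ticket.finish_job(): hands the job in; it is judged then, once.
The state is a dict: "clock": time; "joint_pos": joint angles; "dq": joint speeds; "tau": joint torques, N m; "position": TCP position; "tool_rot": TCP orientation; "wrist_force": force on the tool from outside, world axes, zero at the start; "wrist_torque": the same for the moment, N m; "width": finger opening in m; "grip_force": force on a finger pad.
Only numpy, scipy, OpenCV 4.12 (cv2) and the standard library are available. Lean on these libraries where they do the work, as an engineer would, in place of code of your own. Each camera call takes 0.05 s, during which the arm holds its last target. There are 200 camera calls.

## Working session

There is one attempt and no reset: what is moved stays moved. The work goes in short steps, Python scripts to look and compute and a tool call to move; the robot and the scene stay as the last step left them, time stands still between calls to the robot, and variables do not carry over. Pictures are saved under pics/ and viewed, at most 10 in all, crops included, and the job is handed in when it is done.

Besides the shell and the picture viewer there is one more tool, called after ">>>" in YAML: its name, and indented under it one key for each argument. apply_moves: Moves the arm, as the interface text tells. Its arguments: {"type":"object","properties":{"motion":{"type":"array"},"grip":{"type":"number"},"force":{"type":"number"}},"required":["motion"]}

```bash
mkdir -p pics; python3 - <<'E'
from workcell import get_state, cams, robot
import cv2
for n in ("scene","top"):
    cv2.imwrite(f"pics/{n}0.png",cams.read_camera(n)[:,:,::-1]); m=cams.camera_model(n);print(n,m["K"],m["cam_to_world"])
print(get_state())
E
```

```text
scene [[517.35505788   0.         323.47634009]
 [  0.         517.35505788 204.65921538]
 [  0.           0.           1.        ]] [[-0.87148802  0.33752297 -0.3557905   1.09307454]
 [ 0.49040545  0.60470934 -0.62755805  0.86424709]
 [ 0.00333458 -0.72139092 -0.69252005  1.11680518]
 [ 0.          0.          0.          1.        ]]
top [[508.99175169   0.         330.58101301]
 [  0.         508.99175169 203.03193136]
 [  0.           0.           1.        ]] [[ 2.84370881e-02 -9.82637595e-01  1.83343089e-01  3.25686350e-01]
 [-9.99595242e-01 -2.81063476e-02  4.40280652e-03 -6.69829147e-02]
 [ 8.26741392e-04 -1.83394083e-01 -9.83039128e-01  1.43025307e+00]
 [ 0.00000000e+00  0.00000000e+00  0.00000000e+00  1.00000000e+00]]
{'clock': 0.1, 'joint_pos': array([-1.53007365e+00,  1.58943441e-01,  1.59810320e+00, -3.13540349e-05,
        1.38621216e+00, -2.10119938e-01]), 'dq': array([-0.00040907, -0.00212856, -0.00201706, -0.00232144,  0.00091416,
       -0.00074447]), 'tau': array([ 1.94614136e-04, -3.86503994e+01, -3.22960067e+01,  7.02717667e-02,
        3.39610444e-02, -5.27527402e-05]), 'position': array([ 0.14266346, -0.55646603,  0.23274284]), 'tool_rot': array([ 9.92144347e-01,  1.25095565e-01,  5.51228093e-05, -8.31390931e-04]), 'wrist_force': array([-0.10570579,  0.27706941, -0.91858436]), 'wrist_torque': array([-0.01112719, -0.02005882, -0.0263993 ]), 'grip_force': 0.0, 'width': 0.09184636991633328}
```

View pics/top0.png

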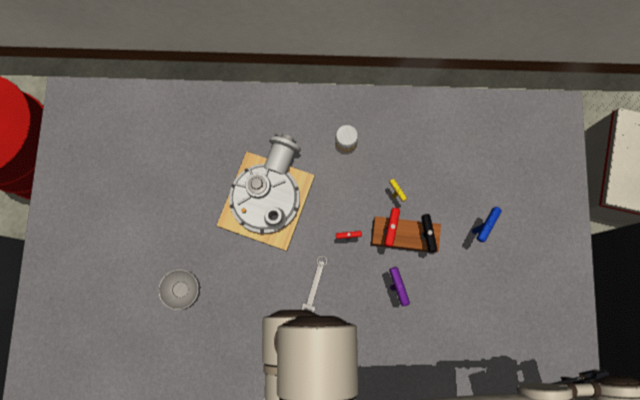

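View pics/scene0.png

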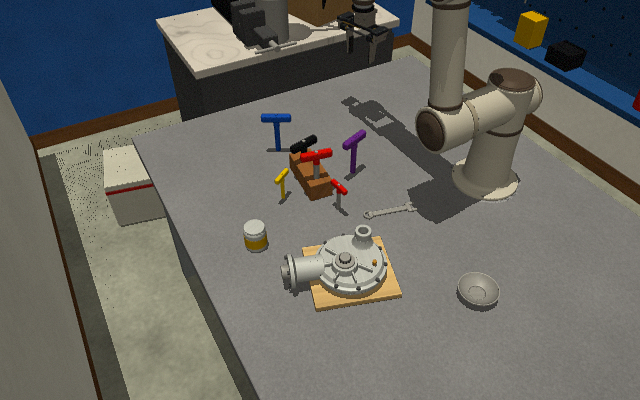

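Top view: large red grip at (392,227), black spanner at (430,232), filler boss at (274,216), and a small red decoy at (348,236). In the scene view the key is at (317,155) and the boss mouth at (363,231).

```bash
cat > h.py <<'E'
import numpy as np, cv2
from workcell import get_state, cams
def ray(n,p):
    m=cams.camera_model(n);T=m["cam_to_world"];d=T[:3,:3]@np.linalg.inv(m["K"])@[p[0],p[1],1.]
    return T[:3,3],d/np.linalg.norm(d)
def onz(n,p,z):
    o,d=ray(n,p);return o+d*(z-o[2])/d[2]
def tri(p1,p2):
    o1,d1=ray("scene",p1);o2,d2=ray("top",p2)
    s=np.linalg.lstsq(np.c_[d1,-d2],o2-o1,rcond=None)[0];a=o1+d1*s[0];b=o2+d2*s[1]
    return (a+b)/2,np.linalg.norm(a-b)
def proj(n,X):
    m=cams.camera_model(n);c=np.linalg.inv(m["cam_to_world"])@np.r_[X,1];q=m["K"]@c[:3];return q[:2]/q[2]
def red(im):
    h=cv2.cvtColor(im,cv2.COLOR_RGB2HSV);return (((h[...,0]<8)|(h[...,0]>172))&(h[...,1]>170)&(h[...,2]>90)).astype(np.uint8)
def blobs(mask,amin=30):
    n,l,s,c=cv2.connectedComponentsWithStats(mask)
    return [(s[i],c[i],cv2.minAreaRect(np.argwhere(l==i)[:,::-1].astype(np.float32))) for i in range(1,n) if s[i][4]>amin]
E
python3 - <<'E'
from h import *
t=cams.read_camera("top");s=cams.read_camera("scene")
for n,im in(("top",t),("scene",s)):
    for b in blobs(red(im)): print(n,b)
def crop(im,x,y,w,h,k): return cv2.resize(im[y:y+h,x:x+w],None,fx=k,fy=k,interpolation=cv2.INTER_CUBIC)
A=np.vstack([np.hstack([crop(t,255,198,40,36,10),crop(t,370,200,40,36,10)[:, :]]),])
B=np.hstack([crop(s,343,218,40,24,10),crop(s,295,142,40,24,10)])
cv2.imwrite("pics/c1.png",np.vstack([A[:,:],B])[:600,:,::-1])
E
```

```text
top (array([   0,   77,   30,   91, 1983], dtype=int32), array([ 11.92032274, 120.40796773]), ((14.5, 122.0), (90.0, 29.0), 90.0))
top (array([26, 94, 17, 14, 35], dtype=int32), array([ 35.34285714, 100.28571429]), ((34.6599006652832, 99.73858642578125), (20.605121612548828, 2.6701016426086426), 40.91438674926758))
top (array([385, 208,  15,  38, 300], dtype=int32), array([391.97333333, 226.89666667]), ((392.0961608886719, 226.5192413330078), (8.629109382629395, 38.63488006591797), 11.309932708740234))
top (array([336, 231,  26,   8, 121], dtype=int32), array([348.12396694, 234.5785124 ]), ((348.4549255371094, 234.50411987304688), (5.432144641876221, 25.259469985961914), 84.80557250976562))
scene (array([300, 148,  32,  17, 307], dtype=int32), array([315.61237785, 155.38110749]), ((316.23077392578125, 157.15386962890625), (14.120362281799316, 31.77081298828125), 78.69007110595703))
scene (array([331, 179,  16,  16, 115], dtype=int32), array([338.39130435, 186.93913043]), ((337.5000305175781, 187.0), (20.50609588623047, 7.77817440032959), 45.0))
```

View pics/c1.png

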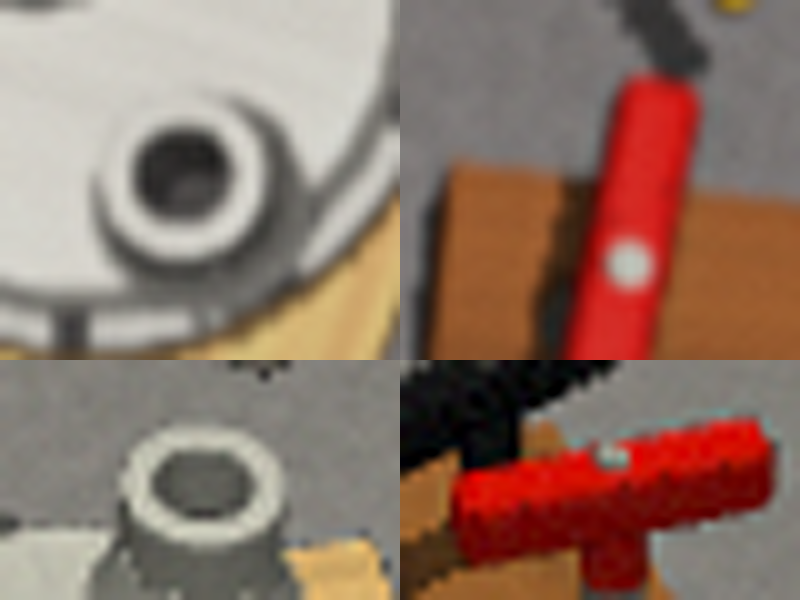

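Crops: white centre dot on the key grip at top (392.6,226.1) and scene (315.9,151.3). Boss rim centre at top (272.9,215.4) and scene (362.9,230.2).

```bash
python3 - <<'E'
from h import *
print("dot",tri((315.85,151.25),(392.55,226.05)),onz("top",(392.55,226.05),.156),onz("scene",(315.85,151.25),.156))
print("boss",tri((362.85,230.2),(272.95,215.35)),onz("top",(272.95,215.35),.112),onz("scene",(362.85,230.2),.112))
t=cams.read_camera("top");m=red(t);m[:, :370]=0;m[:,410:]=0
p=np.argwhere(m)[:,::-1].astype(float);w=np.array([onz("top",q,.15)[:2] for q in p])
c=w.mean(0);u=np.linalg.svd(w-c,full_matrices=False)[2][0];print("grip yaw",np.degrees(np.arctan2(u[1],u[0])),c,np.ptp((w-c)@u))
h=cv2.cvtColor(t,cv2.COLOR_RGB2HSV)
wd=((h[...,0]>5)&(h[...,0]<18)&(h[...,1]>110)).astype(np.uint8);wd[:,:365]=0;wd[:,450:]=0;wd[:205]=0;wd[260:]=0
r=cv2.minAreaRect(np.argwhere(wd)[:,::-1].astype(np.float32));print(r);b=[onz("top",q,.06) for q in cv2.boxPoints(r)];print(np.round(b,4))
from scipy.spatial.transform import Rotation as R
print(R.from_quat(get_state()["tool_rot"]).as_matrix())
E
```

```text
dot (array([ 0.50757443, -0.21853666,  0.15766495]), np.float64(0.002188023330360538)) [ 0.50870334 -0.2194043   0.156     ] [ 0.50581855 -0.21954383  0.156     ]
boss (array([0.53375553, 0.08967986, 0.11149334]), np.float64(0.0017918657639704955)) [0.53437922 0.0890638  0.112     ] [0.53336526 0.090665   0.112     ]
grip yaw 168.8449092781949 [ 0.50745244 -0.21860154] 0.09898262395205952
((405.79388427734375, 234.20790100097656), (67.80108642578125, 29.013593673706055), 6.881723403930664)
[[ 0.4704 -0.1715  0.06  ]
 [ 0.5494 -0.1798  0.06  ]
 [ 0.5323 -0.363   0.06  ]
 [ 0.4537 -0.3528  0.06  ]]
[[ 9.68705496e-01  2.48212928e-01 -5.77865033e-05]
 [ 2.48212887e-01 -9.68705135e-01  8.51474652e-04]
 [ 1.55368935e-04 -8.39171531e-04 -9.99999636e-01]]
```

>>> apply_moves:
  motion:
    - [[0.0243, 0.0225, 0], 10.3]
    - [[0.0243, 0.0225, 0], 10.3]
    - [[0.0243, 0.0225, 0], 10.3]
    - [[0.0243, 0.0225, 0], 10.3]
    - [[0.0243, 0.0225, 0], 10.3]
    - [[0.0243, 0.0225, 0], 10.3]
    - [[0.0243, 0.0225, 0], 10.3]
    - [[0.0243, 0.0225, 0], 10.3]
    - [[0.0243, 0.0225, 0], 10.3]
    - [[0.0243, 0.0225, 0], 10.3]
  grip: 0.05
  force: 40

```text
clock: 1.5
position: [0.3864, -0.3311, 0.2336]
tool_rot: [0.517, 0.856, -0.0, -0.0]
wrist_force: [-0.7, -0.4, 0.2]
width: 0.0498
grip_force: 0.0
```

>>> apply_moves:
  motion:
    - [[0.0243, 0.0225, 0], 10.3]
    - [[0.0243, 0.0225, 0], 10.3]
    - [[0.0243, 0.0225, 0], 10.3]
    - [[0.0243, 0.0225, 0], 10.3]
    - [[0.0243, 0.0225, 0], 10.3]
    - [[0, 0, 0], 0]
    - [[0, 0, 0], 0]

```text
clock: 2.38
position: [0.5067, -0.2198, 0.2334]
tool_rot: [0.098, 0.995, -0.0, -0.0]
wrist_force: [-0.6, 0.6, -0.4]
width: 0.05
grip_force: 0.0
```

```bash
python3 - <<'E'
from h import *
from scipy.spatial.transform import Rotation as R
s=get_state();M=R.from_quat(s["tool_rot"]).as_matrix()
print(s["clock"],s["position"],np.degrees(np.arctan2(M[1,1],M[0,1])),s["width"],np.round(s["joint_pos"],3),s["wrist_force"],s["wrist_torque"])
E
```

```text
2.375 [ 0.5067126  -0.21983805  0.23342119] 78.75515393199086 0.04998418679956155 [-6.280e-01  1.010e-01  1.661e+00 -1.000e-03  1.381e+00 -2.002e+00] [-0.59386203  0.56400111 -0.36580515] [ 0.06493016 -0.15896503  0.03871904]
```

>>> apply_moves:
  motion:
    - [[0.0005, 0.001, -0.03], 0]
    - [[0, 0, -0.03], 0]
    - [[0, 0, -0.02], 0]
    - [[0, 0, -0.0104], 0]
    - [[0, 0, 0], 0]

```text
clock: 3.0
position: [0.507, -0.2188, 0.1429]
tool_rot: [0.098, 0.995, 0.0, -0.001]
wrist_force: [-0.8, -0.1, 0.3]
width: 0.0502
grip_force: 0.0
```

>>> apply_moves:
  motion:
    - [[0, 0, 0], 0]
    - [[0, 0, 0], 0]
    - [[0, 0, 0], 0]
    - [[0, 0, 0], 0]
  grip: 0.01
  force: 40

```text
clock: 3.5
position: [0.508, -0.2188, 0.1438]
tool_rot: [0.097, 0.995, -0.0, 0.0]
wrist_force: [-0.2, -0.6, 2.0]
width: 0.0216
grip_force: 40.0
```

```bash
cat >> h.py <<'E'
def st():
    from scipy.spatial.transform import Rotation as R
    s=get_state();M=R.from_quat(s["tool_rot"]).as_matrix()
    print(round(s["clock"],2),np.round(s["position"],4),"psi",round(np.degrees(np.arctan2(M[1,1],M[0,1])),2),"tz",np.round(M[:,2],4),"w",round(s["width"],4),"gf",s["grip_force"],"F",np.round(s["wrist_force"],2),"T",np.round(s["wrist_torque"],3),"q1,6",np.round(s["joint_pos"][[0,5]],3))
E
python3 -c "
from h import *
st()"
```

```text
3.5 [ 0.508  -0.2188  0.1438] psi 78.87 tz [ 8.e-04 -1.e-03 -1.e+00] w 0.0216 gf 39.99994218349457 F [-0.18 -0.62  2.05] T [-0.187 -0.007 -0.015] q1,6 [-0.625 -2.002]
```

>>> apply_moves:
  motion:
    - [[0, 0, 0.01], 0]
    - [[0, 0, 0.02], 0]
    - [[0, 0, 0.03], 0]
    - [[0, 0, 0.03], 0]
    - [[0, 0, 0.03], 0]
    - [[0, 0, 0.012], 0]
    - [[0, 0, 0], 0]

```text
clock: 4.38
position: [0.5078, -0.2185, 0.2754]
tool_rot: [0.097, 0.995, -0.0, 0.0]
wrist_force: [0.1, 0.1, -3.2]
width: 0.0215
grip_force: 40.0
```

>>> apply_moves:
  motion:
    - [[0.001, 0.02, 0], 0]
    - [[0.0022, 0.035, 0], 0]
    - [[0.003, 0.04, 0], 0]
    - [[0.004, 0.04, 0], 0]
    - [[0.004, 0.04, 0], 0]
    - [[0.004, 0.04, 0], 0]
    - [[0.004, 0.04, 0], 0]
    - [[0.003, 0.035, 0], 0]
    - [[0.001, 0.018, 0], 0]
    - [[0, 0, 0], 0]

```text
clock: 5.62
position: [0.5332, 0.0905, 0.2743]
tool_rot: [0.096, 0.995, -0.0, -0.001]
wrist_force: [0.4, -0.6, -3.3]
width: 0.0218
grip_force: 40.0
```

```bash
python3 - <<'E'
from h import *
st()
t=cams.read_camera("top");s=cams.read_camera("scene")
def crop(im,x,y,w,h,k): return cv2.resize(im[y:y+h,x:x+w],None,fx=k,fy=k,interpolation=cv2.INTER_CUBIC)
cv2.imwrite("pics/c2.png",np.hstack([crop(s,323,160,80,100,5),crop(t,234,165,80,100,5)])[:,:,::-1])
E
```

```text
5.62 [0.5332 0.0905 0.2743] psi 78.99 tz [-1.7e-03 -2.0e-04 -1.0e+00] w 0.0218 gf 39.99871373176575 F [ 0.37 -0.63 -3.32] T [ 0.038 -0.218  0.026] q1,6 [-0.055 -1.434]
```

View pics/c2.png

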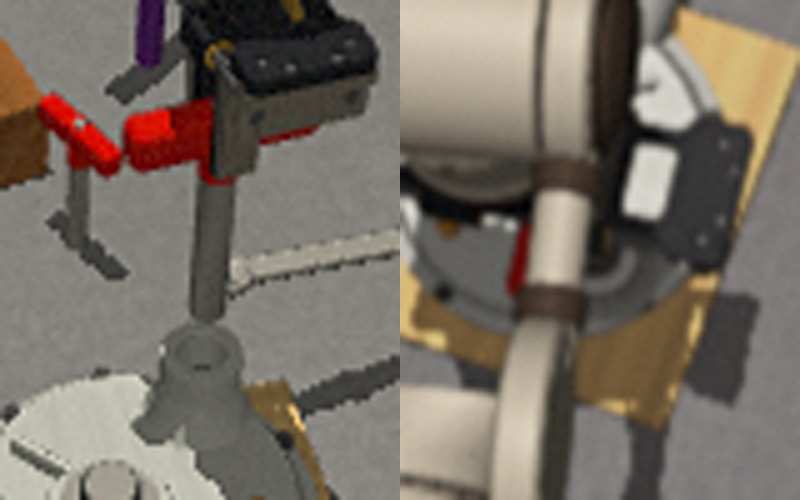

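The scene crop shows the bar hanging above the boss, with its bottom end at about (364.4,223.6) and the bar top at about (366,196). The boss rim centre is at about (363,231).

```bash
python3 - <<'E'
from h import *
s=get_state()["position"]
for z in (.1405,.2585,.274): print(z,proj("scene",[.5338,.0897,z]),proj("scene",[s[0],s[1],z]))
im=cams.read_camera("scene")
g=cv2.cvtColor(im,cv2.COLOR_RGB2GRAY)
for y in (200,206,212,218,220,222,224): print(y,g[y,354:376])
E
```

```text
0.1405 [363.12012092 222.58151535] [362.99636181 222.34475941]
0.2585 [365.81123889 189.30566261] [365.67826473 189.07004679]
0.274 [366.19049232 184.61616861] [366.05620687 184.38087036]
200 [130 130 132 125 121 122 128 141  53  66  69  74  80  75  71  81 130 132
 130 129 134 128]
206 [129 130 129 124 126 129 128  91  56  75  72  79  75  69  64 116 133 128
 128 134 133 132]
212 [127 130 128 130 129 129 133  55  69  76  80  76  74  68  80 180 178 155
 151 154 161 160]
218 [133 128 126 131 132 138 117  61  78  76  75  74  72  56  76  88  84  60
 128 138 131 130]
220 [130 127 129 127 131 130  91  61  83  77  75  71  64  54 138 124 134 135
 134 138 132 134]
222 [129 131 132 131 138 129 126  67  78  71  72  69  59  63 140 138 135 132
 132 127 130 133]
224 [131 133 133 133 134 135 111 113  88  99  95  87 132 134 133 136 134 131
 127 131 133 133]
```

>>> apply_moves:
  motion:
    - [[0.001, -0.0005, -0.01], 0]
    - [[0, 0, -0.012], 0]
    - [[0, 0, -0.012], 0]
    - [[0, 0, -0.01], 0]
    - [[0, 0, -0.005], 0]
    - [[0, 0, 0], 0]

```text
clock: 6.52
position: [0.5347, 0.0891, 0.2258]
tool_rot: [0.097, 0.995, 0.0, -0.0]
wrist_force: [-0.6, -0.2, -2.4]
width: 0.0216
grip_force: 40.0
```

```bash
python3 -c "
from h import *
st()"
```

```text
6.53 [0.5347 0.0891 0.2258] psi 78.87 tz [-6.e-04  1.e-04 -1.e+00] w 0.0216 gf 39.99861180782318 F [-0.57 -0.19 -2.38] T [ 0.038 -0.142 -0.009] q1,6 [-0.058 -1.435]
```

>>> apply_moves:
  motion:
    - [[0, 0, -0.003], 0]
    - [[0, 0, -0.002], 0]
    - [[0, 0, -0.001], 0]
    - [[0, 0, 0], 0]

```text
clock: 7.02
position: [0.5348, 0.089, 0.2202]
tool_rot: [0.097, 0.995, -0.0, -0.0]
wrist_force: [0.5, 0.0, -3.6]
width: 0.0216
grip_force: 40.0
```

>>> apply_moves:
  motion:
    - [[0, 0, -0.001], 0]
    - [[0, 0, -0.001], 0]
    - [[0, 0, 0], 0]

```text
clock: 7.4
position: [0.5348, 0.089, 0.2181]
tool_rot: [0.097, 0.995, 0.0, -0.0]
wrist_force: [0.4, -0.2, -2.7]
width: 0.0215
grip_force: 40.0
```

```bash
python3 -c "
from h import *
st()"
```

```text
7.4 [0.5348 0.089  0.2181] psi 78.87 tz [-3.e-04  0.e+00 -1.e+00] w 0.0215 gf 39.9986207485199 F [ 0.42 -0.22 -2.68] T [ 0.103 -0.126 -0.004] q1,6 [-0.058 -1.435]
```

>>> apply_moves:
  motion:
    - [[0, 0, -0.001], 0]
    - [[0, 0, 0], 0]

```text
clock: 7.65
position: [0.5348, 0.089, 0.2171]
tool_rot: [0.097, 0.995, 0.0, -0.0]
wrist_force: [0.6, -0.0, -2.6]
width: 0.0218
grip_force: 40.0
```

>>> apply_moves:
  motion:
    - [[0, 0, -0.001], 0]
    - [[0, 0, 0], 0]

```text
clock: 7.9
position: [0.535, 0.089, 0.2164]
tool_rot: [0.097, 0.995, 0.0, 0.0]
wrist_force: [-0.0, -0.2, -2.5]
width: 0.0218
grip_force: 40.0
```

>>> apply_moves:
  motion:
    - [[0, 0, -0.0005], 0]
    - [[0, 0, 0], 0]

```text
clock: 8.15
position: [0.5351, 0.089, 0.2161]
tool_rot: [0.097, 0.995, 0.0, 0.0]
wrist_force: [-0.0, 0.5, 0.4]
width: 0.0218
grip_force: 40.0
```

>>> apply_moves:
  motion:
    - [[0.0002, 0, -0.0004], -4]
    - [[0, 0, 0], -4]
    - [[0, 0, 0], 0]

```text
clock: 8.52
position: [0.5354, 0.0892, 0.216]
tool_rot: [0.166, 0.986, 0.0, 0.0]
wrist_force: [-0.6, 1.0, 2.8]
width: 0.0217
grip_force: 40.0
```

>>> apply_moves:
  motion:
    - [[0, 0, 0], -4]
    - [[0, 0, 0], -4]
    - [[0, 0, 0], 0]

```text
clock: 8.9
position: [0.5355, 0.0892, 0.216]
tool_rot: [0.234, 0.972, 0.0, 0.001]
wrist_force: [-1.5, 1.2, 4.0]
width: 0.0219
grip_force: 40.0
```

>>> apply_moves:
  motion:
    - [[0, 0, 0], -4]
    - [[0, 0, 0], -4]
    - [[0, 0, 0], 0]

```text
clock: 9.28
position: [0.5355, 0.0892, 0.216]
tool_rot: [0.301, 0.954, 0.0, 0.001]
wrist_force: [-0.7, 2.0, 5.3]
width: 0.0216
grip_force: 40.0
```

```bash
python3 -c "
from h import *
st()"
```

```text
9.28 [0.5355 0.0892 0.216 ] psi 55.01 tz [ 1.4e-03  4.0e-04 -1.0e+00] w 0.0216 gf 40.00101864337921 F [-0.71  1.96  5.35] T [0.572 0.075 0.024] q1,6 [-0.058 -1.018]
```

>>> apply_moves:
  motion:
    - [[0, 0.0003, 0.0002], -4]
    - [[0, 0, 0], -4]
    - [[0, 0, 0], 0]

```text
clock: 9.65
position: [0.5354, 0.0893, 0.216]
tool_rot: [0.366, 0.931, 0.0, 0.0]
wrist_force: [-1.1, 2.1, 5.3]
width: 0.0216
grip_force: 40.0
```

>>> apply_moves:
  motion:
    - [[0, 0, 0], -4]
    - [[0, 0, 0], -4]
    - [[0, 0, 0], 0]

```text
clock: 10.02
position: [0.5354, 0.0893, 0.2159]
tool_rot: [0.43, 0.903, 0.0, 0.0]
wrist_force: [-0.5, 0.9, 5.2]
width: 0.0215
grip_force: 40.0
```

```bash
python3 -c "
from h import *
st()"
```

```text
10.03 [0.5354 0.0893 0.2159] psi 39.04 tz [ 0.001 -0.    -1.   ] w 0.0215 gf 40.00097036361694 F [-0.53  0.91  5.16] T [ 0.319 -0.064  0.033] q1,6 [-0.057 -0.739]
```

>>> apply_moves:
  motion:
    - [[0, 0, 0], -4]
    - [[0, 0, 0], -4]
    - [[0, 0, 0], 0]

```text
clock: 10.4
position: [0.5353, 0.0893, 0.2156]
tool_rot: [0.492, 0.871, 0.0, 0.0]
wrist_force: [0.0, 1.5, 0.9]
width: 0.0216
grip_force: 40.0
```

>>> apply_moves:
  motion:
    - [[0, 0, 0], -4]
    - [[0, 0, 0], -4]
    - [[0, 0, 0], 0]

```text
clock: 10.78
position: [0.5345, 0.0891, 0.214]
tool_rot: [0.552, 0.834, -0.001, -0.001]
wrist_force: [1.5, 0.1, -3.7]
width: 0.0215
grip_force: 40.0
```

```bash
python3 -c "
from h import *
st()"
```

```text
10.78 [0.5345 0.0891 0.214 ] psi 23.04 tz [-2.e-03 -4.e-04 -1.e+00] w 0.0215 gf 39.99874234199524 F [ 1.51  0.14 -3.68] T [ 0.175 -0.439  0.043] q1,6 [-0.058 -0.46 ]
```

>>> apply_moves:
  motion:
    - [[0, 0, -0.001], 0]
    - [[0, 0, -0.001], 0]
    - [[0, 0, 0], 0]

```text
clock: 11.15
position: [0.5347, 0.0892, 0.2131]
tool_rot: [0.553, 0.833, -0.0, -0.0]
wrist_force: [0.1, 0.0, -3.0]
width: 0.0218
grip_force: 40.0
```

>>> apply_moves:
  motion:
    - [[0, 0, -0.001], 0]
    - [[0, 0, -0.001], 0]
    - [[0, 0, 0], 0]

```text
clock: 11.52
position: [0.535, 0.0893, 0.2114]
tool_rot: [0.553, 0.833, -0.0, -0.0]
wrist_force: [-1.4, 0.4, -3.2]
width: 0.0213
grip_force: 40.0
```

```bash
python3 -c "
from h import *
st()"
```

```text
11.53 [0.535  0.0893 0.2114] psi 22.88 tz [-3.e-04 -0.e+00 -1.e+00] w 0.0213 gf 39.99856889247894 F [-1.37  0.44 -3.18] T [-0.017 -0.145 -0.007] q1,6 [-0.057 -0.457]
```

Entering freely; continue down.

>>> apply_moves:
  motion:
    - [[0, 0, -0.0015], 0]
    - [[0, 0, -0.0015], 0]
    - [[0, 0, 0], 0]

```text
clock: 11.9
position: [0.535, 0.0893, 0.2083]
tool_rot: [0.553, 0.833, -0.0, -0.0]
wrist_force: [-0.2, -0.1, -3.0]
width: 0.0217
grip_force: 40.0
```

>>> apply_moves:
  motion:
    - [[0, 0, -0.001], 0]
    - [[0, 0, -0.001], 0]
    - [[0, 0, 0], 0]

```text
clock: 12.28
position: [0.5351, 0.0893, 0.2064]
tool_rot: [0.553, 0.833, -0.0, -0.0]
wrist_force: [0.2, 0.5, -2.8]
width: 0.022
grip_force: 40.0
```

>>> apply_moves:
  motion:
    - [[0, 0, -0.001], 0]
    - [[0, 0, -0.001], 0]
    - [[0, 0, 0], 0]

```text
clock: 12.65
position: [0.5351, 0.0893, 0.2044]
tool_rot: [0.553, 0.833, -0.0, -0.0]
wrist_force: [-0.3, 0.1, -3.3]
width: 0.0218
grip_force: 40.0
```

>>> apply_moves:
  motion:
    - [[0, 0, -0.0007], 0]
    - [[0, 0, 0], 0]

```text
clock: 12.9
position: [0.5351, 0.0893, 0.2039]
tool_rot: [0.553, 0.833, 0.0, 0.0]
wrist_force: [0.2, 0.7, -3.7]
width: 0.0217
grip_force: 40.0
```

>>> apply_moves:
  motion:
    - [[0, 0, -0.0005], 0]
    - [[0, 0, 0], 0]

```text
clock: 13.15
position: [0.5352, 0.0893, 0.2038]
tool_rot: [0.553, 0.833, 0.0, 0.0]
wrist_force: [-1.2, 1.3, 0.4]
width: 0.0218
grip_force: 40.0
```

>>> apply_moves:
  motion:
    - [[0, 0, -0.0004], 0]
    - [[0, 0, 0], 0]

```text
clock: 13.4
position: [0.5353, 0.0893, 0.2037]
tool_rot: [0.553, 0.833, 0.0, 0.0]
wrist_force: [-2.8, 0.5, 6.2]
width: 0.0217
grip_force: 40.0
```

```bash
python3 -c "
from h import *
st()"
```

```text
13.4 [0.5353 0.0893 0.2037] psi 22.87 tz [ 7.e-04 -1.e-04 -1.e+00] w 0.0217 gf 40.00112771987915 F [-2.83  0.52  6.23] T [-0.102  0.636  0.001] q1,6 [-0.057 -0.457]
```

>>> apply_moves:
  motion:
    - [[-0.0002, 0, 0.0006], -4]
    - [[0, 0, 0], -5]
    - [[0, 0, 0], -5]
    - [[0, 0, 0], 0]

```text
clock: 13.9
position: [0.535, 0.0893, 0.2038]
tool_rot: [0.65, 0.76, 0.0, 0.0]
wrist_force: [-1.1, -0.3, 4.4]
width: 0.0217
grip_force: 40.0
```

```bash
python3 -c "
from h import *
st()"
```

```text
13.9 [0.535  0.0893 0.2038] psi 8.93 tz [ 3.e-04 -0.e+00 -1.e+00] w 0.0217 gf 40.00076472759247 F [-1.1  -0.35  4.4 ] T [-0.06   0.508 -0.003] q1,6 [-0.057 -0.213]
```

>>> apply_moves:
  motion:
    - [[0, 0, 0], -5]
    - [[0, 0, 0], -5]
    - [[0, 0, 0], 0]

```text
clock: 14.28
position: [0.535, 0.0893, 0.2038]
tool_rot: [0.713, 0.701, 0.0, 0.0]
wrist_force: [-2.6, -0.5, 4.4]
width: 0.0216
grip_force: 40.0
```

```bash
python3 -c "
from h import *
st()"
```

```text
14.28 [0.535  0.0893 0.2038] psi -1.0 tz [ 3.e-04 -1.e-04 -1.e+00] w 0.0216 gf 40.00092387199402 F [-2.58 -0.46  4.38] T [-0.074  0.509  0.048] q1,6 [-0.057 -0.04 ]
```

>>> apply_moves:
  motion:
    - [[0, 0, 0.0003], -4]
    - [[0, 0, 0], 0]

```text
clock: 14.52
position: [0.5349, 0.0893, 0.2038]
tool_rot: [0.737, 0.676, 0.0, 0.0]
wrist_force: [-1.8, -0.1, 2.1]
width: 0.0218
grip_force: 40.0
```

```bash
python3 -c "
from h import *
st()"
```

```text
14.53 [0.5349 0.0893 0.2038] psi -4.97 tz [ 2.e-04 -0.e+00 -1.e+00] w 0.0218 gf 40.00084161758423 F [-1.82 -0.09  2.14] T [-0.137  0.404  0.046] q1,6 [-0.058  0.029]
```

>>> apply_moves:
  motion:
    - [[0, 0, 0], -4]
    - [[0, 0, 0], 0]

```text
clock: 14.78
position: [0.5349, 0.0893, 0.2038]
tool_rot: [0.76, 0.65, 0.0, 0.0]
wrist_force: [-0.6, 0.1, 2.5]
width: 0.0216
grip_force: 40.0
```

```bash
python3 - <<'E'
from h import *
st()
s=cams.read_camera("scene")
cv2.imwrite("pics/c3.png",cv2.resize(s[150:250,315:415],None,fx=5,fy=5,interpolation=cv2.INTER_CUBIC)[:,:,::-1])
E
```

```text
14.78 [0.5349 0.0893 0.2038] psi -8.97 tz [ 1.e-04 -0.e+00 -1.e+00] w 0.0216 gf 40.0007700920105 F [-0.63  0.05  2.48] T [-0.131  0.414  0.043] q1,6 [-0.058  0.099]
```

View pics/c3.png

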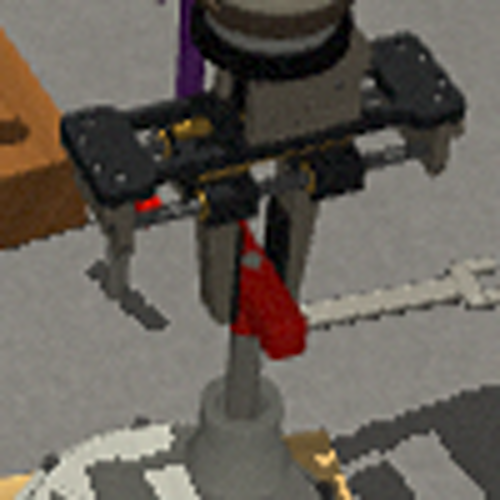

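The picture shows the key grip turned along with the gripper, and the bar deep in the boss at about (363,232). I'll carry on in small steps and watch Tz.

>>> apply_moves:
  motion:
    - [[0, 0, 0], -3]
    - [[0, 0, 0], 0]

```text
clock: 15.08
position: [0.5349, 0.0892, 0.2038]
tool_rot: [0.777, 0.629, 0.0, 0.0]
wrist_force: [-1.2, 0.1, 1.6]
width: 0.0216
grip_force: 40.0
```

```bash
python3 -c "
from h import *
st()"
```

```text
15.07 [0.5349 0.0892 0.2038] psi -12.0 tz [ 1.e-04 -1.e-04 -1.e+00] w 0.0216 gf 40.00138878822327 F [-1.22  0.14  1.6 ] T [-0.075  0.333  0.066] q1,6 [-0.058  0.152]
```

>>> apply_moves:
  motion:
    - [[0, 0, 0], -3]
    - [[0, 0, 0], 0]

```text
clock: 15.32
position: [0.5349, 0.0893, 0.2038]
tool_rot: [0.793, 0.609, 0.0, 0.0]
wrist_force: [-1.4, -0.5, 1.6]
width: 0.0218
grip_force: 40.0
```

```bash
python3 -c "
from h import *
st()"
```

```text
15.32 [0.5349 0.0893 0.2038] psi -15.0 tz [ 1.e-04 -1.e-04 -1.e+00] w 0.0218 gf 40.0011670589447 F [-1.4  -0.55  1.58] T [-0.121  0.351  0.102] q1,6 [-0.058  0.204]
```

>>> apply_moves:
  motion:
    - [[0, 0, 0.0002], -2]
    - [[0, 0, 0], 0]

```text
clock: 15.58
position: [0.5349, 0.0893, 0.2038]
tool_rot: [0.804, 0.594, -0.0, 0.0]
wrist_force: [-0.8, -0.7, -0.2]
width: 0.022
grip_force: 40.0
```

```bash
python3 -c "
from h import *
st()"
```

```text
15.57 [0.5349 0.0893 0.2038] psi -17.11 tz [-0.e+00 -1.e-04 -1.e+00] w 0.022 gf 40.001744627952576 F [-0.8  -0.73 -0.24] T [-0.107  0.083  0.106] q1,6 [-0.058  0.241]
```

>>> apply_moves:
  motion:
    - [[0, 0, 0], -2]
    - [[0, 0, 0], 0]

```text
clock: 15.82
position: [0.5349, 0.0893, 0.2038]
tool_rot: [0.815, 0.58, -0.0, -0.0]
wrist_force: [-1.0, -0.6, -0.6]
width: 0.022
grip_force: 40.0
```

```bash
python3 -c "
from h import *
st()"
```

```text
15.82 [0.5349 0.0893 0.2038] psi -19.15 tz [-1.e-04 -0.e+00 -1.e+00] w 0.022 gf 40.00123679637909 F [-1.04 -0.57 -0.63] T [-0.18  -0.009  0.136] q1,6 [-0.058  0.277]
```

>>> apply_moves:
  motion:
    - [[0, 0, 0], -2]

```text
clock: 15.95
position: [0.5349, 0.0893, 0.2038]
tool_rot: [0.825, 0.565, -0.0, 0.0]
wrist_force: [0.1, -1.0, -0.9]
width: 0.0221
grip_force: 40.0
```

```bash
python3 -c "
from h import *
st()"
```

```text
15.95 [0.5349 0.0893 0.2038] psi -21.22 tz [-1.e-04 -1.e-04 -1.e+00] w 0.0221 gf 40.00423550605774 F [ 0.12 -0.96 -0.87] T [-0.249 -0.007  0.151] q1,6 [-0.058  0.313]
```

>>> apply_moves:
  motion:
    - [[0, 0, 0], -2]

```text
clock: 16.08
position: [0.5348, 0.0893, 0.2038]
tool_rot: [0.835, 0.55, -0.0, -0.0]
wrist_force: [-1.0, 0.1, -1.5]
width: 0.0217
grip_force: 40.0
```

```bash
python3 -c "
from h import *
st()"
```

```text
16.07 [0.5348 0.0893 0.2038] psi -23.26 tz [-2.e-04 -1.e-04 -1.e+00] w 0.0217 gf 40.00428557395935 F [-0.98  0.12 -1.51] T [-0.265 -0.036  0.107] q1,6 [-0.058  0.348]
```

>>> apply_moves:
  motion:
    - [[0, 0, 0], -2]
    - [[0, 0, 0], -1]

```text
clock: 16.32
position: [0.5348, 0.0893, 0.2038]
tool_rot: [0.849, 0.528, -0.0, -0.0]
wrist_force: [-0.9, 0.1, -1.9]
width: 0.0217
grip_force: 40.0
```

```bash
python3 -c "
from h import *
st()"
```

```text
16.32 [0.5348 0.0893 0.2038] psi -26.21 tz [-2.e-04 -1.e-04 -1.e+00] w 0.0217 gf 40.00416398048401 F [-0.86  0.06 -1.94] T [-0.312 -0.065  0.084] q1,6 [-0.058  0.4  ]
```

>>> apply_moves:
  motion:
    - [[0, 0, 0], -2]
    - [[0, 0, 0], -1]

```text
clock: 16.58
position: [0.5348, 0.0892, 0.2038]
tool_rot: [0.863, 0.506, -0.0, -0.0]
wrist_force: [-0.1, -0.5, -3.4]
width: 0.022
grip_force: 40.0
```

```bash
python3 -c "
from h import *
st()"
```

```text
16.57 [0.5348 0.0892 0.2038] psi -29.21 tz [-3.e-04 -1.e-04 -1.e+00] w 0.022 gf 40.00407636165619 F [-0.07 -0.46 -3.37] T [-0.303 -0.107  0.171] q1,6 [-0.058  0.452]
```

>>> apply_moves:
  motion:
    - [[0, 0, -0.0002], -1]
    - [[0, 0, 0], -1]

```text
clock: 16.82
position: [0.5348, 0.0893, 0.2038]
tool_rot: [0.871, 0.491, -0.0, 0.0]
wrist_force: [-0.1, -0.9, -2.5]
width: 0.0217
grip_force: 40.0
```

```bash
python3 -c "
from h import *
st()"
```

```text
16.82 [0.5348 0.0893 0.2038] psi -31.2 tz [-1.e-04 -1.e-04 -1.e+00] w 0.0217 gf 40.00414431095123 F [-0.12 -0.85 -2.53] T [-0.347 -0.011  0.144] q1,6 [-0.058  0.487]
```

>>> apply_moves:
  motion:
    - [[0, 0, 0], -1]
    - [[0, 0, 0], -1]

```text
clock: 17.08
position: [0.5348, 0.0893, 0.2038]
tool_rot: [0.88, 0.476, -0.0, 0.0]
wrist_force: [0.3, -1.3, -1.5]
width: 0.0216
grip_force: 40.0
```

```bash
python3 -c "
from h import *
st()"
```

```text
17.07 [0.5348 0.0893 0.2038] psi -33.2 tz [-1.e-04 -1.e-04 -1.e+00] w 0.0216 gf 40.0041925907135 F [ 0.33 -1.29 -1.51] T [-0.357  0.016  0.163] q1,6 [-0.058  0.522]
```

>>> apply_moves:
  motion:
    - [[0, 0, 0], -1.5]
    - [[0, 0, 0], -1.5]

```text
clock: 17.32
position: [0.5349, 0.0892, 0.2038]
tool_rot: [0.892, 0.452, -0.0, 0.0]
wrist_force: [-0.6, -0.9, -2.3]
width: 0.0216
grip_force: 40.0
```

```bash
python3 -c "
from h import *
st()"
```

```text
17.32 [0.5349 0.0892 0.2038] psi -36.23 tz [-1.e-04 -1.e-04 -1.e+00] w 0.0216 gf 40.00410854816437 F [-0.57 -0.92 -2.34] T [-0.383  0.017  0.122] q1,6 [-0.058  0.575]
```

>>> apply_moves:
  motion:
    - [[0, 0, 0], -1.5]
    - [[0, 0, 0], -1.5]

```text
clock: 17.58
position: [0.5349, 0.0893, 0.2038]
tool_rot: [0.903, 0.429, -0.0, 0.0]
wrist_force: [0.5, -1.1, -1.8]
width: 0.0215
grip_force: 40.0
```

```bash
python3 -c "
from h import *
st()"
```

```text
17.57 [0.5349 0.0893 0.2038] psi -39.21 tz [-0.e+00 -2.e-04 -1.e+00] w 0.0215 gf 40.04758536815643 F [ 0.52 -1.09 -1.81] T [-0.395  0.084  0.463] q1,6 [-0.058  0.627]
```

>>> apply_moves:
  motion:
    - [[0, 0, 0], 0]

```text
clock: 17.7
position: [0.5349, 0.0893, 0.2038]
tool_rot: [0.903, 0.429, -0.0, 0.0]
wrist_force: [-1.5, -1.4, -2.1]
width: 0.0216
grip_force: 40.0
```

```bash
python3 -c "
from h import *
st()"
```

```text
17.7 [0.5349 0.0893 0.2038] psi -39.14 tz [-0.e+00 -1.e-04 -1.e+00] w 0.0216 gf 40.03102004528046 F [-1.46 -1.35 -2.11] T [-0.464  0.016  0.352] q1,6 [-0.057  0.626]
```

Snug: Tz jumped from a 0.15 drag to about 0.4 N m, so the plug is at about 1.26. I'll unload within the hex play and draw the key out.

>>> apply_moves:
  motion:
    - [[0, 0, 0], 2.5]
    - [[0, 0, 0], 2]
    - [[0, 0, 0], 0]

```text
clock: 18.08
position: [0.5349, 0.0893, 0.2038]
tool_rot: [0.886, 0.464, 0.0, -0.0]
wrist_force: [0.2, -0.8, -1.5]
width: 0.0215
grip_force: 40.0
```

```bash
python3 -c "
from h import *
st()"
```

```text
18.07 [0.5349 0.0893 0.2038] psi -34.65 tz [-0.e+00  1.e-04 -1.e+00] w 0.0215 gf 39.9987530708313 F [ 0.19 -0.76 -1.47] T [-0.405  0.049  0.033] q1,6 [-0.058  0.547]
```

>>> apply_moves:
  motion:
    - [[0, 0, 0.002], 0]
    - [[0, 0, 0.004], 0]
    - [[0, 0, 0.006], 0]
    - [[0, 0, 0], 0]

```text
clock: 18.58
position: [0.5353, 0.0897, 0.2169]
tool_rot: [0.886, 0.465, 0.001, -0.0]
wrist_force: [-0.2, 0.6, -3.9]
width: 0.0219
grip_force: 40.0
```

```bash
python3 -c "
from h import *
st()"
```

```text
18.57 [0.5353 0.0897 0.2169] psi -34.63 tz [ 1.5e-03  8.0e-04 -1.0e+00] w 0.0219 gf 39.998586773872375 F [-0.21  0.6  -3.91] T [-0.025 -0.042 -0.01 ] q1,6 [-0.057  0.547]
```

>>> apply_moves:
  motion:
    - [[0, 0, 0.015], 0]
    - [[0, 0, 0.022], 0]
    - [[0, 0, 0.022], 0]
    - [[0, 0, 0], 0]

```text
clock: 19.08
position: [0.5362, 0.0894, 0.2777]
tool_rot: [0.885, 0.465, 0.002, 0.001]
wrist_force: [1.2, 1.0, -2.9]
width: 0.0217
grip_force: 40.0
```

>>> apply_moves:
  motion:
    - [[-0.002, -0.015, 0], 10.3]
    - [[-0.0025, -0.028, 0], 10.3]
    - [[-0.0025, -0.03, 0], 10.3]
    - [[-0.0025, -0.03, 0], 10.3]
    - [[-0.0025, -0.03, 0], 10.3]
    - [[-0.003, -0.03, 0], 10.3]
    - [[-0.003, -0.03, 0], 10.3]
    - [[-0.003, -0.03, 0], 10.3]
    - [[-0.003, -0.03, 0], 10.3]
    - [[-0.002, -0.03, 0], 10.3]

```text
clock: 20.32
position: [0.5083, -0.1943, 0.2739]
tool_rot: [0.185, 0.983, 0.0, -0.001]
wrist_force: [0.1, 0.3, -2.6]
width: 0.0216
grip_force: 40.0
```

>>> apply_moves:
  motion:
    - [[-0.0015, -0.025, 0], 10.4]
    - [[0, 0, 0], 0]
    - [[0, 0, 0], 0]
    - [[0, 0, 0], 0]

```text
clock: 20.82
position: [0.5074, -0.2177, 0.2746]
tool_rot: [0.098, 0.995, 0.0, -0.0]
wrist_force: [-0.4, -0.1, -3.8]
width: 0.0216
grip_force: 40.0
```

```bash
python3 - <<'E'
from h import *
st()
t=cams.read_camera("top");s=cams.read_camera("scene")
def crop(im,x,y,w,h,k): return cv2.resize(im[y:y+h,x:x+w],None,fx=k,fy=k,interpolation=cv2.INTER_CUBIC)
cv2.imwrite("pics/c4.png",np.hstack([crop(s,270,90,80,120,5),crop(t,200,120,80,120,5)])[:,:,::-1])
p=get_state()["position"]
for z in (.06,p[2]-.1338): print(proj("scene",[.5078,-.2186,z]))
E
```

```text
20.82 [ 0.5074 -0.2177  0.2746] psi 78.76 tz [-3.e-04  5.e-04 -1.e+00] w 0.0216 gf 39.99864220619202 F [-0.41 -0.06 -3.79] T [ 0.026 -0.166 -0.114] q1,6 [-0.624 -1.999]
[315.65093793 175.91678863]
[315.45958756 155.55351874]
```

View pics/c4.png

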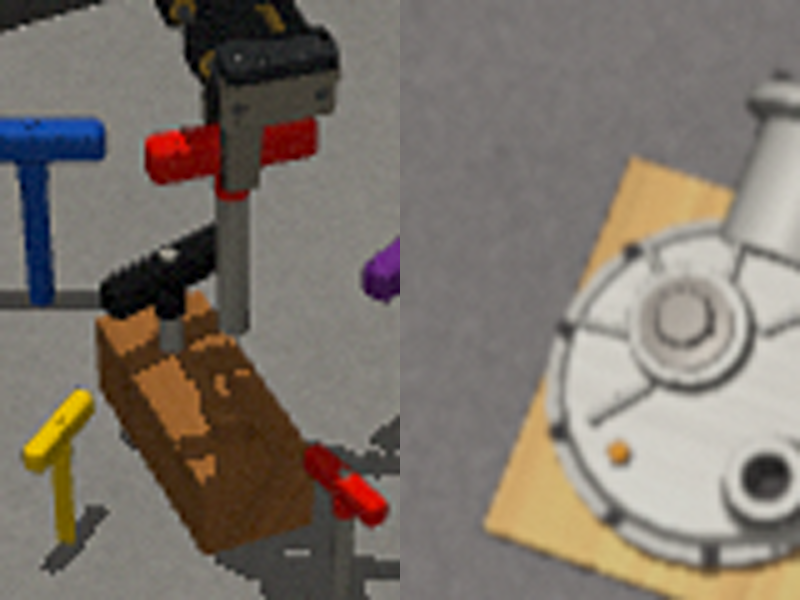

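The scene crop shows the bar upright over the near-right hole, with its bottom end at about (316.4,156). That agrees with the prediction within the known bias of about 1 px. Lowering now.

>>> apply_moves:
  motion:
    - [[0.0004, -0.0009, -0.015], 0]
    - [[0, 0, -0.03], 0]
    - [[0, 0, -0.03], 0]
    - [[0, 0, -0.01], 0]
    - [[0, 0, -0.005], 0]
    - [[0, 0, 0], 0]

```text
clock: 21.68
position: [0.5081, -0.2198, 0.1854]
tool_rot: [0.098, 0.995, -0.0, 0.0]
wrist_force: [0.6, -1.3, -3.1]
width: 0.0218
grip_force: 40.0
```

```bash
python3 -c "
from h import *
st()"
```

```text
21.68 [ 0.5081 -0.2198  0.1854] psi 78.77 tz [ 8.e-04 -6.e-04 -1.e+00] w 0.0218 gf 39.9985545873642 F [ 0.63 -1.26 -3.08] T [ 0.036 -0.161 -0.021] q1,6 [-0.627 -2.001]
```

>>> apply_moves:
  motion:
    - [[0, 0.0007, -0.01], 0]
    - [[0, 0, -0.012], 0]
    - [[0, 0, -0.01], 0]
    - [[0, 0, -0.005], 0]
    - [[0, 0, 0], 0]

```text
clock: 22.3
position: [0.5075, -0.2187, 0.1472]
tool_rot: [0.098, 0.995, 0.0, -0.0]
wrist_force: [-0.3, -0.2, -3.4]
width: 0.0218
grip_force: 40.0
```

>>> apply_moves:
  motion:
    - [[0, 0, -0.0015], 0]
    - [[0, 0, -0.001], 0]
    - [[0, 0, 0], 0]

```text
clock: 22.68
position: [0.5078, -0.2189, 0.1454]
tool_rot: [0.098, 0.995, -0.0, 0.0]
wrist_force: [-0.3, -0.1, -2.8]
width: 0.0213
grip_force: 40.0
```

```bash
python3 -c "
from h import *
st()"
```

```text
22.68 [ 0.5078 -0.2189  0.1454] psi 78.77 tz [ 2.e-04 -1.e-04 -1.e+00] w 0.0213 gf 39.99860107898712 F [-0.32 -0.14 -2.84] T [-0.009 -0.136  0.037] q1,6 [-0.626 -2.   ]
```

>>> apply_moves:
  motion:
    - [[0, 0, -0.001], 0]
    - [[0, 0, 0], 0]

```text
clock: 22.92
position: [0.5077, -0.2189, 0.1442]
tool_rot: [0.098, 0.995, 0.0, -0.0]
wrist_force: [-0.0, 0.3, -3.5]
width: 0.0216
grip_force: 40.0
```

>>> apply_moves:
  motion:
    - [[0, 0, -0.0007], 0]
    - [[0, 0, 0], 0]

```text
clock: 23.18
position: [0.5079, -0.219, 0.1438]
tool_rot: [0.098, 0.995, -0.0, 0.0]
wrist_force: [0.5, 0.9, -1.0]
width: 0.0218
grip_force: 40.0
```

On the floor of the hole at 0.1438, the same as before. Release and rise.

>>> apply_moves:
  motion:
    - [[0, 0, 0], 0]
    - [[0, 0, 0], 0]
    - [[0, 0, 0], 0]
  grip: 0.05

```text
clock: 23.55
position: [0.508, -0.219, 0.1439]
tool_rot: [0.098, 0.995, -0.0, 0.0]
wrist_force: [0.6, 0.1, -0.4]
width: 0.0492
grip_force: 0.0
```

>>> apply_moves:
  motion:
    - [[0, 0, 0.01], 0]
    - [[0, 0, 0.03], 0]
    - [[0, 0, 0.05], 0]
    - [[0, 0, 0.05], 0]
    - [[-0.02, -0.02, 0.02], 0]
    - [[-0.04, -0.04, 0], 0]
    - [[-0.04, -0.05, 0], 0]
    - [[-0.04, -0.05, 0], 0]
    - [[-0.03, -0.05, 0], 0]
    - [[0, 0, 0], 0]

```text
clock: 24.8
position: [0.3374, -0.4292, 0.3041]
tool_rot: [0.101, 0.995, -0.0, -0.0]
wrist_force: [-0.9, 0.3, 0.2]
width: 0.05
grip_force: 0.0
```

```bash
python3 - <<'E'
from h import *
st()
t=cams.read_camera("top");s=cams.read_camera("scene")
for n,im in(("top",t),("scene",s)):
    for b in blobs(red(im)): 
        if b[0][0]>100: print(n,b[0],b[1])
def crop(im,x,y,w,h,k): return cv2.resize(im[y:y+h,x:x+w],None,fx=k,fy=k,interpolation=cv2.INTER_CUBIC)
cv2.imwrite("pics/c5.png",np.hstack([crop(s,260,110,80,100,5),crop(t,340,170,80,100,5)])[:,:,::-1])
E
```

```text
24.8 [ 0.3374 -0.4292  0.3041] psi 78.46 tz [-3.e-04 -9.e-04 -1.e+00] w 0.05 gf 0.0 F [-0.89  0.26  0.22] T [ 0.071 -0.123  0.015] q1,6 [-1.126 -2.495]
top [385 208  15  39 303] [391.86138614 227.03960396]
top [336 231  26   8 121] [348.14049587 234.61983471]
scene [300 148  32  17 308] [315.69805195 155.38961039]
scene [331 179  16  16 114] [338.51754386 187.06140351]
```

View pics/c5.png

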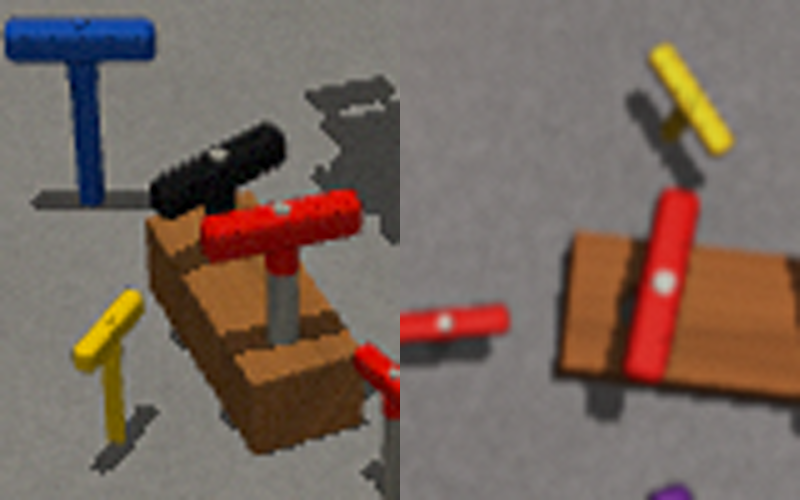

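The key stands upright in its hole, its grip blob at top (391.9,227.0) and scene (315.7,155.4), the same as at the start. The things in view haven't moved.

```bash
python3 -c "
from workcell import ticket
print(ticket.finish_job())"
```

```text
the job is handed in; nothing more can be done
None
```

The job is handed in: the plug is snug on its washer at about 1.26 rad (estimated from the turning torque, not measured directly), and the key is back upright and fully down in its stand hole, with nothing else seen to have moved.

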